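# Zero the covered balance, then tare the beaker on it

## Task

Take the dust cover off the balance's pan and set it flat, right way up, on a free patch of the bench. With the pan empty, press the large round key (zero); then stand the beaker upright in the middle of the pan, let go of it, and press the long bar key (tare). The keys are stiff membrane keys: press each firmly with the fingertips until its threshold force is felt and hold it a moment, but do not force it, keep off the small round key, and leave everything else on the bench standing where it is.

Things in the scene. Friction and masses are not known exactly. Their poses are not given: they have to be found in the camera images.
- balance: White bench balance, fixed, 240 (its x) by 180 mm (y), housing 50 mm high. Origin: centre of its underside; keypad at its -x end: dark panel 62 mm deep, top at 52 mm, three keys in a row along y at x = -85, y = -55, 0, 55 mm: small one in the middle, round and bar key at either end (varies). Unlisted equipment at the back is over 0.70 m ahead (x) of the robot base; the bench ends 0.28 m to its left (y).
- pan (a point): Centre of the upper face of the balance's round steel pan: diameter 116 mm, 5 mm thick, upper face 74 mm above the bench, 45 mm behind (+x of) the balance's origin. Nothing stands higher on the balance apart from cover or beaker.
- key_round: Zero key: the large round membrane key, 32 mm diameter, plain grey. Origin at its centre, level with the keypad panel; its top stands 4 mm above the origin. Hardly moves: stiff spring, starts to give at 3 N, bottoms at 2 mm and 9 N. It registers at 5 N kept up for 0.2 s; above 25 N it is damaged.
- key_bar: Tare key: the long bar-shaped membrane key, 44 mm (its y) by 20 mm (its x), plain grey. Origin, height, stiffness, response and limit as for the large round key.
- key_small: Small round key (power), 14 mm diameter, in the middle of the row, top 4 mm above its origin, not to be pressed.
- cover: Grey dust cover of the pan: a shallow round cap, 132 mm diameter, 20 mm high with an open underside (wall 3 mm, top 4 mm), and an upright black cylindrical knob on top, 26 mm diameter, from 20 to 56 mm above the origin. Origin: centre of the lower edge of the skirt. 0.15 kg or so. At the start its top rests on the pan, the skirt hanging 16 mm below the pan's face with 5 mm play all round; lift it straight up at least 20 mm.
- beaker: Grey plastic beaker, open at the top, 83 mm high, body 62 to 64 mm diameter, rim 69 mm in the top 8 mm; hollow, thin wall. Origin: centre of its underside. About 0.06 kg. It stands upright on the bench at the start, with two vials close beside it.
- vial_1: White capped vial, 25 mm diameter, 56 mm high, standing close to the beaker (about 70 mm from axis to axis). Origin: centre of its underside. Leave it.
- vial_2: As vial_1: the second vial beside the beaker. Leave it.
- wash_bottle: Wash bottle, 65 mm diameter, body 140 mm high, 209 mm to the top of its bent spout. Origin on its underside; the bottle's axis lies 19 mm to +y of the origin and the end of the spout, 0.18 m up, 52 mm to -y. Leave it.
- bench_timer: Small white digital timer lying flat, 72 (x) by 66 (y) by 21 mm. Origin: centre of its underside. Leave it.
- tape_roll: Roll of tape lying flat, 104 mm diameter, 25 mm high. Origin: centre of its underside. Leave it.
- pipette: Hand pipette lying down, 254 mm long (its y), 30 mm wide, 34 mm high. Origin: below its middle on the bench. Leave it.
- scissors: Scissors lying flat, 199 mm long (its y), 87 mm wide at the handles, 9 mm high. Origin: below its middle on the bench. Leave them.

How it is judged:
On the way, in this order (a step that is already met when the one before it is completed fails the run):
1. the cover stands flat, right way up and released on the bench (height (world z) of cover between -0.006 and 0.006 m and angle between cover's own z axis and vertical below 0.06 rad and contact force between the fingers and cover below 0.1 N and linear speed of cover below 0.02 m/s), for 0.2 s.
2. with the pan empty, the large round key is pressed with at least 5 N by the fingertips (contact force between key_round and the fingers above 5 N and horizontal distance between beaker and pan above 0.09 m and height (world z) of cover below 0.006 m), for 0.2 s.
3. the beaker stands upright in the middle of the pan (within 20 mm), released (horizontal distance between beaker and pan below 0.02 m and z of beaker in the frame of pan between -0.004 and 0.005 m and angle between beaker's own z axis and vertical below 0.06 rad and contact force between the fingers and beaker below 0.1 N and linear speed of beaker below 0.02 m/s), for 0.2 s.
4. with the beaker standing on the pan, the bar key is pressed with at least 5 N by the fingertips (contact force between key_bar and the fingers above 5 N and horizontal distance between beaker and pan below 0.02 m and z of beaker in the frame of pan between -0.004 and 0.005 m and angle between beaker's own z axis and vertical below 0.06 rad), for 0.2 s.
At the end, for the whole second after the job is handed in: The beaker stands upright and at rest on the pan, its axis within 20 mm of the pan's centre; the cover lies flat, right way up, on the bench itself (not on another thing); both are released (all of step 1 and all of step 3); the robot touches nothing.
It fails at once if a key is loaded with more than 25 N (contact force between any of key_round, key_bar and anything else above 25 N).
It fails at once if the small round key is pressed (over 3 N) (contact force between key_small and anything else above 3 N).
It fails at once if another thing is shifted by more than 30 mm (distance of any of wash_bottle, bench_timer, tape_roll, pipette, scissors, vial_1, vial_2 from where it was at the start of the episode above 0.03 m).
It fails at once if a vial or the wash bottle is knocked over (angle between any of vial_1, vial_2, wash_bottle's own z axis and vertical above 0.6 rad).
It also fails if it takes over 72 s, if anything falls off the work surface, if the arm or the gripper's body presses on something with over 40 N, if the wrist force passes 120 N, or if a joint passes its speed limit or range.

## Robot

A 6-joint arm with a two-finger parallel gripper is mounted at the origin on a cart in front of the work surface, level with it; the furniture and walls round the work are solid. World frame = base frame: x ahead of the robot, y to its left, z up, the work surface at z = 0. Lengths are in m, angles in rad, forces in N, time in s.
With the tool pointing down it reaches from about 0.225 to 0.875 m from the base axis. Payload 3.4 kg.
Tool frame: the origin (TCP) lies at the very end of the fingers, on their centre line; the grasp point (between the pads) lies 19 mm behind it (manip.hold_point_z is the distance from the TCP to the grasp point, in m); z points along the fingers, x is the direction in which the jaws open and shut, and the axes are right-handed (so a half turn about z gives the same grasp; the last joint's range is limited). The gripper opens to 85 mm and grips with 20 to 120 N. Pads are 22 mm wide; open, the fingers measure 114 mm over their backs; the gripper's body (76 mm by 85 mm) begins 54 mm behind the grasp point. The pads swing forward as they close: fully open they stand 13 mm farther back than shut.
Start: joints at [-1.313, 0.276, 1.505, -0, 1.361, -0.121], TCP at [0.213, -0.534, 0.231] pointing down, gripper open.
Joint ranges: [-2.89, 2.89], [-0.75, 2.08], [0.22, 2.7], [-1.18, 4.32], [0.11, 2.71], [-2.7, 2.7]. Speed limits (rad/s): [2.57, 2.57, 3.14, 3.14, 3.14, 3.14].

## Interface

Orientations are given as a unit quaternion [w, x, y, z].
In Python, from rig import manip gives the robot as it stands.
- The arm moves only by the tool apply_moves, never from a script. Its argument "commands" is one flat list of numbers, 6 for each row, row after row: the shift along the tool's x, y, z normalised to -1 to 1, where 1 is 0.03 m, then the turn, a rotation vector about the tool's x, y, z normalised to -1 to 1, where 1 is 0.15 rad. A call has 1 to 20 rows; each row shifts and turns the commanded pose from where the row before left it, along the tool's axes as they then stand; what a row does not reach is not made up. A row lasts 1/10 s, in which the tool goes at most 50 mm and 8.59 degrees, less where a joint would pass 70% of its speed; a pose out of reach is approached as far as the arm can. A call with a number of a shift or a turn outside -1 to 1 is refused whole. A call with a gripper value outside its range is refused whole. "jaw" is the opening, from -1 (shut) to 1 (fully open), set as the call begins (left out, the last holds). The fingers move at their own pace and stop on an object; "newtons" is the grip in N (left out, the last holds). Time passes only in rows, so rows that do not move let the fingers close. It gives the time, the measured TCP pose, the force and the opening at its end, in the units of the state.
- manip.get_state(): the state, without advancing time (a new reading comes with each control period).
- manip.get_image(name): name is "side" or "top"; returns a dict with "frame" (420x560x3 uint8, red, green, blue), "fx", "fy", "cx", "cy" (pixels), "k1" (the pictures are not rectified: a ray, as slopes to the right and down, at radius r is drawn at 1 + k1 r^2 times it, then the intrinsics apply), "extrinsics" (4x4, takes a point from camera to world coordinates). Camera axes: x right, y up, looking along -z (the intrinsics and any distortion apply to the point x, -y, -z); pixel columns grow to the right and rows downward; lengths in m; the calibration is good to about 2 mm. A picture is of the moment at which its call begins. There is no depth.
- manip.sign_off(): hands the job in, once; it reports no verdict.
The state is a dict: "clock": time; "qpos": joint angles; "qd": joint speeds; "effort": joint torques, N m; "position": TCP position; "ee_rot": TCP orientation; "contact_force": force on the tool from outside, world axes, zero at the start; "moment": the same for the moment, N m; "width": finger opening in m.
Only numpy, scipy, OpenCV 4.12 (cv2) and the standard library are available. Lean on these libraries where they do the work, as an engineer would, in place of code of your own. Each camera call takes 0.05 s, during which the arm holds its last target. There are 200 camera calls.

## Working session

There is one attempt and no reset: what is moved stays moved. The work goes in short steps, Python scripts to look and compute and a tool call to move; the robot and the scene stay as the last step left them, time stands still between calls to the robot, and variables do not carry over. Pictures are saved under pics/ and viewed, about 8 in all and at most 12, crops included, and the job is handed in when it is done.

Besides the shell and the picture viewer there is one more tool, called after "Call:" as name(argument=value, ...) on one line, values as JSON. apply_moves: Moves the arm, as the interface text tells. Scaled input: -1 to 1 covers 0.03 m each way for a shift and 0.15 rad each way for a turn. Its arguments: {"type":"object","properties":{"commands":{"type":"array"},"jaw":{"type":"number"},"newtons":{"type":"number"}},"required":["commands"]}

```bash
mkdir -p pics; cat > h.py <<'E'
import numpy as np,cv2
from rig import manip
def snap(n):
    d=manip.get_image(n); return d
def save(d,f,crop=None,s=1):
    im=d["frame"][:,:,::-1]
    if crop: x0,y0,x1,y1=crop; im=im[y0:y1,x0:x1]
    cv2.imwrite("pics/"+f,cv2.resize(im,None,fx=s,fy=s,interpolation=cv2.INTER_CUBIC))
def K(d): return np.array([[d["fx"],0,d["cx"]],[0,d["fy"],d["cy"]],[0,0,1.]]),np.array([d["k1"],0,0,0.])
def world(d,u,v,z):
    k,D=K(d); p=cv2.undistortPoints(np.array([[[u,v]]],float),k,D)[0,0]
    T=np.array(d["extrinsics"]); r=T[:3,:3]@np.array([p[0],-p[1],-1]); o=T[:3,3]
    return o+r*(z-o[2])/r[2]
def pix(d,P):
    k,D=K(d);T=np.array(d["extrinsics"]); c=(np.atleast_2d(P)-T[:3,3])@T[:3,:3]
    return cv2.projectPoints((c*[1,-1,-1]).reshape(-1,1,3),np.zeros(3),np.zeros(3),k,D)[0].reshape(-1,2)
E
python3 - <<'E'
from h import *
for n in("top","side"):
    d=snap(n);save(d,n+"0.png",s=1.42);print(n,{k:d[k] for k in("fx","fy","cx","cy","k1")},np.round(d["extrinsics"],3).tolist())
print(manip.get_state(),manip.hold_point_z)
E
```

```text
top {'fx': 384.53988275411405, 'fy': 384.53988275411405, 'cx': 277.3954029322395, 'cy': 206.7497503501811, 'k1': 0.0351481950773299} [[0.068, 0.973, -0.223, 0.323], [-0.998, 0.068, -0.008, -0.102], [0.007, 0.223, 0.975, 1.034], [0.0, 0.0, 0.0, 1.0]]
side {'fx': 520.8931727698085, 'fy': 520.8931727698085, 'cx': 286.4622067456004, 'cy': 210.9473968252644, 'k1': -0.07221025733309369} [[0.999, -0.04, 0.02, 0.554], [0.042, 0.656, -0.753, -1.05], [0.017, 0.753, 0.657, 0.909], [0.0, 0.0, 0.0, 1.0]]
{'clock': 0.1, 'qpos': array([-1.31300775e+00,  2.76543570e-01,  1.50601528e+00, -2.87338837e-05,
        1.36070475e+00, -1.20993220e-01]), 'qd': array([ 0.00125501, -0.00117313, -0.00296503, -0.00164164,  0.00024419,
       -0.00067344]), 'effort': array([ 1.50686123e-03, -4.17697978e+01, -2.46406496e+01, -9.85051042e-05,
        5.86952592e-03,  4.96497648e-06]), 'position': array([ 0.21249526, -0.53378177,  0.23051599]), 'ee_rot': array([-5.38419468e-04,  8.27584897e-01, -5.61339950e-01, -6.38991659e-04]), 'contact_force': array([ 0.41059872,  0.43543316, -0.53800452]), 'moment': array([ 0.03153563, -0.00863676,  0.03677974]), 'width': 0.08520430438929798} 0.0187
```

View pics/top0.png

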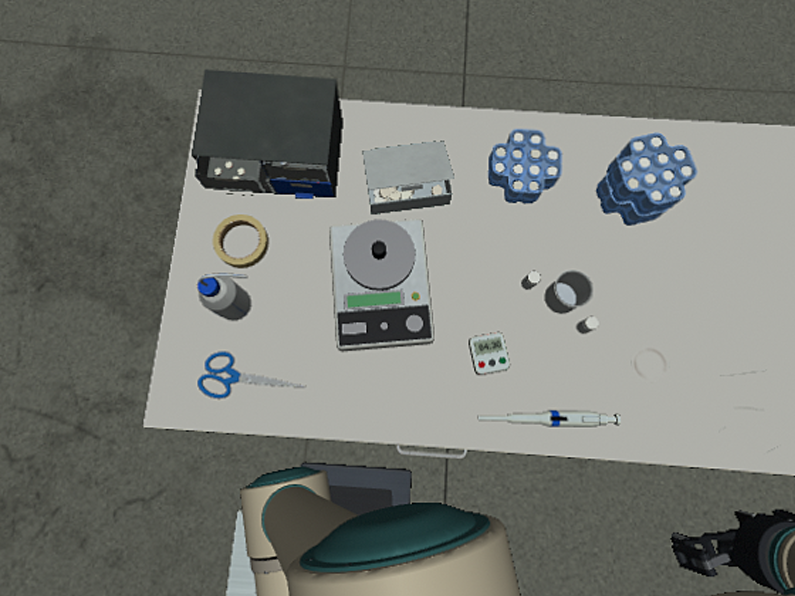

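View pics/side0.png

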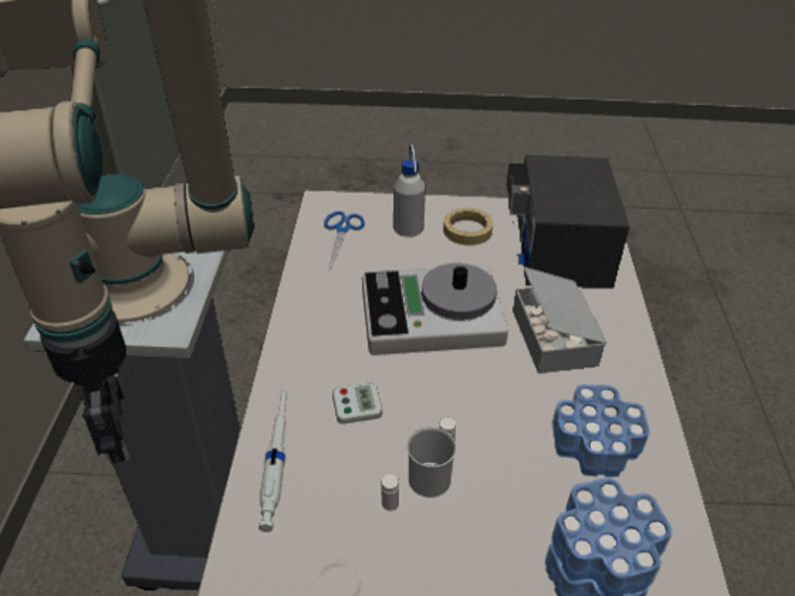

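Top view (×1.42): balance with cover knob at (378,250), bar key (354,328), small (384,326), round key (414,324), beaker rim about (574,289), vials (535,276) and (592,323). Side view: knob top (460,268), round key (388,322), bar key (382,281), beaker rim (432,446), vial caps (448,426) and (390,482).

```bash
python3 - <<'E'
from h import *
t=snap("top");s=snap("side")
f=1.42
for n,z,a,b in [("knobtop",.114,(378,247),(460,268)),("covertop",.078,(379,254),(459,290)),("round",.056,(414,324),(388,322)),("bar",.056,(354,328),(382,281)),("small",.056,(384,326),(385,300)),("beakrim",.083,(573,288),(432,446)),("vialA",.056,(535,275),(448,426)),("vialB",.056,(593,322),(390,482)),("timer",.021,(489,352),(357,402)),("pip R",.02,(620,419),(266,525)),("pip L",.02,(478,417),(284,392)),("tape",.025,(241,240),(469,224)),("bottle",.14,(208,287),(409,180)),("bottle foot",0,(240,310),(409,232)),("sciss tip",0,(305,386),(332,268)),("edgeBL",0,(145,428),(200,596)),("box",0,(372,212),(540,368))]:
    print(n,np.round(world(t,a[0]/f,a[1]/f,z)[:2],3),np.round(world(s,b[0]/f,b[1]/f,z)[:2],3))
save(t,"c1.png",(230,150,430,290),4);save(s,"c2.png",(240,160,370,370),2.8)
E
```

```text
knobtop [ 0.615 -0.06 ] [ 0.617 -0.052]
covertop [ 0.613 -0.061] [ 0.618 -0.068]
round [ 0.492 -0.133] [ 0.498 -0.133]
bar [ 0.477 -0.025] [ 0.481 -0.025]
small [ 0.485 -0.079] [ 0.489 -0.077]
beakrim [ 0.572 -0.412] [ 0.576 -0.411]
vialA [ 0.599 -0.351] [ 0.6   -0.352]
vialB [ 0.518 -0.456] [ 0.52  -0.455]
timer [ 0.455 -0.277] [ 0.458 -0.283]
pip R [ 0.351 -0.515] [ 0.355 -0.509]
pip L [ 0.336 -0.26 ] [ 0.34  -0.268]
tape [0.638 0.208] [0.645 0.207]
bottle [0.516 0.217] [0.52  0.184]
bottle foot [0.506 0.2  ] [0.521 0.206]
sciss tip [0.371 0.061] [0.375 0.076]
edgeBL [0.277 0.341] [ 0.284 -0.606]
box [ 0.723 -0.037] [ 0.759 -0.172]
```

View pics/c1.png

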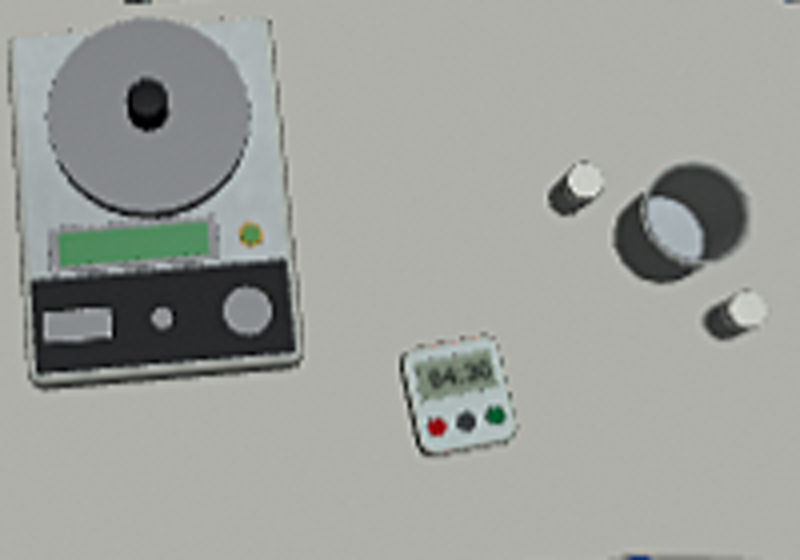

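View pics/c2.png

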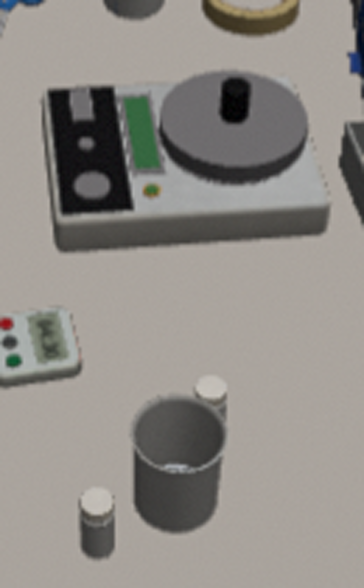

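The readings from the two cameras agree within about 5 mm. The keys give a balance yaw of about 0.138 rad and a pan centre of about (0.616, -0.060). The beaker is near (0.574, -0.412), and the patch at (0.62, -0.245) is free for the cover. Next I'll move above the knob.

Call:
apply_moves(commands=[-0.485,-0.917,0,0,0,0,-0.485,-0.917,0,0,0,0,-0.485,-0.917,0,0,0,0,-0.485,-0.917,0,0,0,0,-0.485,-0.917,0,0,0,0,-0.485,-0.917,0,0,0,0,-0.485,-0.917,0,0,0,0,-0.485,-0.917,0,0,0,0,-0.485,-0.917,0,0,0,0,-0.485,-0.917,0,0,0,0,-0.485,-0.917,0,0,0,0,-0.485,-0.917,0,0,0,0,-0.485,-0.917,0,0,0,0,-0.485,-0.917,0,0,0,0,-0.485,-0.917,0,0,0,0,-0.485,-0.917,0,0,0,0,-0.485,-0.917,0,0,0,0,-0.485,-0.917,0,0,0,0,-0.485,-0.917,0,0,0,0,-0.485,-0.917,0,0,0,0], jaw=1, newtons=30)

```text
clock: 2.2
position: [0.6168, -0.0593, 0.231]
ee_rot: [0.0, 0.828, -0.561, -0.0]
contact_force: [0.2, -0.3, 0.1]
width: 0.0855
```

Call:
apply_moves(commands=[0,0,0.5,0,0,0.8,0,0,0.5,0,0,0.8,0,0,0.5,0,0,0,0,0,0.5,0,0,0,0,0,0,0,0,0])

```text
clock: 2.7
position: [0.6146, -0.0601, 0.1688]
ee_rot: [0.001, 0.754, -0.656, -0.002]
contact_force: [0.2, -0.8, -0.3]
width: 0.0854
```

```bash
cat >> h.py <<'E'
from scipy.spatial.transform import Rotation as Ro
def plan(x,y,z,yaw=None):
    "remaining move in tool axes (in 1-units), yaw of tool x mod pi"
    st=manip.get_state(); R=Ro.from_quat(np.roll(st["ee_rot"],-1)).as_matrix()
    d=R.T@(np.array([x,y,z])-st["position"])
    cy=np.arctan2(R[1,0],R[0,0]); out="t %.2f pos %s yaw %.3f tilt %s F %s w %.4f | shift units %s"%(st["clock"],np.round(st["position"],4),cy,np.round(R[:2,2],3),np.round(st["contact_force"],1),st["width"],np.round(d/.03,3))
    if yaw is not None:
        e=(yaw-cy+np.pi/2)%np.pi-np.pi/2; out+=" turn units %.3f"%(-e/.15)
    print(out)
E
python3 - <<'E'
from h import *
plan(.616,-.060,.150,-1.433)
s=snap("side");t=snap("top")
a=s["frame"][120:260,230:400];b=t["frame"][120:260,200:340]
im=np.hstack([cv2.resize(a,(480,395)),cv2.resize(b,(395,395))])[:,:,::-1]
cv2.imwrite("pics/k1.png",cv2.resize(im,(800,361)))
E
```

```text
t 2.70 pos [ 0.6146 -0.0601  0.1688] yaw -1.432 tilt [-0.005  0.001] F [ 0.2 -0.8 -0.3] w 0.0854 | shift units [ 0.006 -0.051  0.626] turn units 0.007
```

View pics/k1.png

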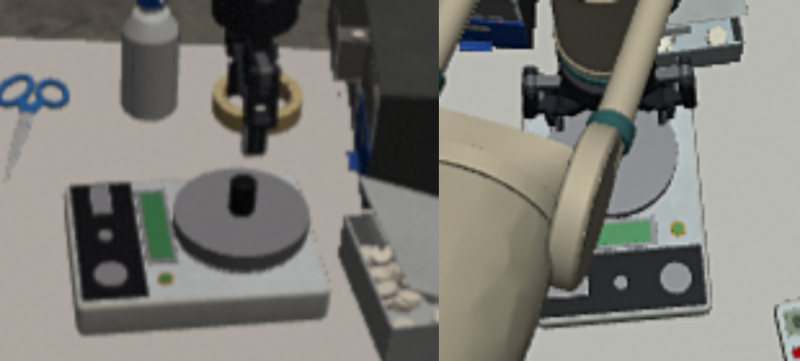

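Side crop: the open fingers hang directly above the knob. I'll descend and grip.

Call:
apply_moves(commands=[0,0,0.6,0,0,0,0,0,0.6,0,0,0,0,0,0.5,0,0,0,0,0,0.5,0,0,0,0,0,0.5,0,0,0,0,0,0,0,0,0])

```text
clock: 3.4
position: [0.6154, -0.0603, 0.0894]
ee_rot: [0.001, 0.754, -0.656, -0.001]
contact_force: [-0.2, 0.3, 0.4]
width: 0.0856
```

Call:
apply_moves(commands=[0,0,0,0,0,0,0,0,0,0,0,0,0,0,0,0,0,0,0,0,0,0,0,0,0,0,0,0,0,0,0,0,0,0,0,0,0,0,0,0,0,0,0,0,0,0,0,0], jaw=-1, newtons=40)

```text
clock: 4.2
position: [0.6168, -0.0605, 0.0913]
ee_rot: [-0.0, 0.754, -0.656, 0.001]
contact_force: [-0.3, 1.5, 5.8]
width: 0.0247
```

Call:
apply_moves(commands=[0,0,-0.1,0,0,0,0,0,-0.2,0,0,0,0,0,-0.3,0,0,0,0,0,-0.3,0,0,0,0,0,-0.3,0,0,0,0,0,-0.3,0,0,0,0,0,-0.4,0,0,0,0,0,0,0,0,0])

```text
clock: 5.0
position: [0.6176, -0.0607, 0.1497]
ee_rot: [-0.001, 0.754, -0.656, 0.002]
contact_force: [0.7, 0.1, -0.1]
width: 0.0246
```

```bash
python3 - <<'E'
from h import *
plan(.622,-.245,.15)
s=snap("side");save(s,"lift.png",(230,100,430,290),3)
E
```

```text
t 5.00 pos [ 0.6176 -0.0607  0.1497] yaw -1.432 tilt [ 0.004 -0.001] F [ 0.7  0.1 -0.1] w 0.0246 | shift units [ 6.105e+00  7.050e-01 -4.000e-03]
```

View pics/lift.png

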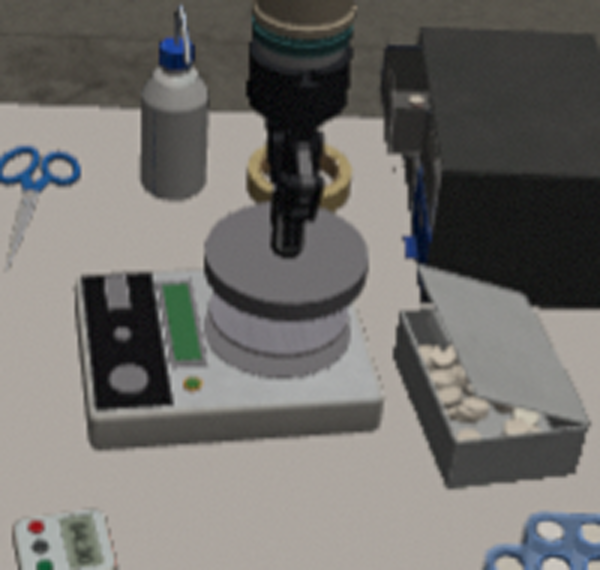

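The cover is in hand, level and clear of the pan. I'll carry it to the free patch at (0.622, -0.245).

Call:
apply_moves(commands=[0.2,0.05,0,0,0,0,0.4,0.05,0,0,0,0,0.5,0.05,0,0,0,0,0.6,0.05,0,0,0,0,0.6,0.05,0,0,0,0,0.6,0.05,0,0,0,0,0.6,0.05,0,0,0,0,0.6,0.05,0,0,0,0,0.6,0.05,0,0,0,0,0.6,0.05,0,0,0,0,0.5,0.1,0,0,0,0,0.2,0.1,0,0,0,0,0.1,0,0,0,0,0,0,0,0,0,0,0])

```text
clock: 6.45
position: [0.6206, -0.2445, 0.1473]
ee_rot: [-0.0, 0.754, -0.656, -0.0]
contact_force: [0.1, 0.5, -2.0]
width: 0.0247
```

Call:
apply_moves(commands=[0,0,0.4,0,0,0,0,0,0.5,0,0,0,0,0,0.5,0,0,0,0,0,0.5,0,0,0,0,0,0.5,0,0,0,0,0,0.5,0,0,0,0,0,0.4,0,0,0,0,0,0.2,0,0,0,0,0,0,0,0,0])

```text
clock: 7.35
position: [0.6201, -0.2439, 0.0411]
ee_rot: [0.0, 0.755, -0.656, -0.001]
contact_force: [0.2, 0.5, -0.7]
width: 0.0246
```

Call:
apply_moves(commands=[0,0,0.1,0,0,0,0,0,0.05,0,0,0,0,0,0.05,0,0,0,0,0,0,0,0,0])

```text
clock: 7.75
position: [0.6208, -0.2447, 0.0365]
ee_rot: [-0.0, 0.754, -0.656, 0.0]
contact_force: [-0.0, 0.3, -1.3]
width: 0.0246
```

Call:
apply_moves(commands=[0,0,0.05,0,0,0,0,0,0.04,0,0,0,0,0,0.03,0,0,0,0,0,0,0,0,0])

```text
clock: 8.15
position: [0.6208, -0.2447, 0.0333]
ee_rot: [0.0, 0.754, -0.656, 0.0]
contact_force: [-1.3, 0.9, 3.1]
width: 0.0245
```

Call:
apply_moves(commands=[0,0,0,0,0,0,0,0,0,0,0,0,0,0,0,0,0,0,0,0,0,0,0,0,0,0,0,0,0,0,0,0,0,0,0,0], jaw=1)

```text
clock: 8.75
position: [0.6208, -0.2446, 0.0326]
ee_rot: [0.0, 0.754, -0.656, 0.0]
contact_force: [0.4, -0.1, -0.2]
width: 0.0851
```

Call:
apply_moves(commands=[0,0,-0.2,0,0,0,0,0,-0.4,0,0,0,0,0,-0.6,0,0,0,0,0,-0.8,0,0,0,0,0,-0.8,0,0,0,0,0,-0.4,0,0,0,0,0,0,0,0,0])

```text
clock: 9.45
position: [0.6222, -0.2453, 0.1317]
ee_rot: [-0.001, 0.754, -0.656, 0.003]
contact_force: [0.1, -0.1, -0.2]
width: 0.0852
```

```bash
python3 - <<'E'
from h import *
plan(.495,-.133,.11,-1.433)
t=snap("top");s=snap("side")
im=np.hstack([cv2.resize(s["frame"][150:350,230:400],(340,400)),cv2.resize(t["frame"][140:280,220:380],(457,400))])[:,:,::-1]
cv2.imwrite("pics/rel.png",im)
E
```

```text
t 9.45 pos [ 0.6222 -0.2453  0.1317] yaw -1.432 tilt [ 0.005 -0.003] F [ 0.1 -0.1 -0.2] w 0.0852 | shift units [-4.296  3.683  0.692] turn units 0.007
```

View pics/rel.png

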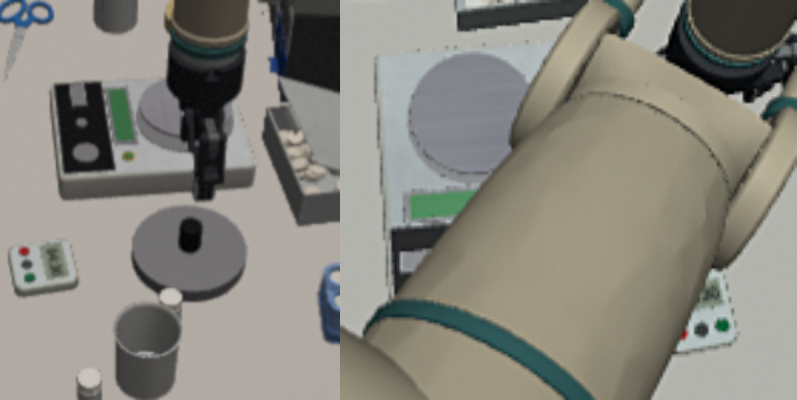

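The cover stands flat on the bench, and the cover and vial look clear of each other. I'll go above the round key with the jaws shut.

Call:
apply_moves(commands=[-0.2,0.17,0,0,0,0,-0.4,0.34,0,0,0,0,-0.46,0.39,0,0,0,0,-0.46,0.4,0,0,0,0,-0.46,0.4,0,0,0,0,-0.46,0.4,0,0,0,0,-0.46,0.4,0,0,0,0,-0.46,0.4,0,0,0,0,-0.46,0.4,0.3,0,0,0,-0.3,0.25,0.4,0,0,0,-0.18,0.13,0.3,0,0,0,0,0,0,0,0,0], jaw=-1)

```text
clock: 10.75
position: [0.4912, -0.1307, 0.0968]
ee_rot: [0.001, 0.755, -0.656, -0.002]
contact_force: [0.4, -0.1, 1.3]
width: -0.0002
```

```bash
python3 - <<'E'
from h import *
plan(.495,-.133,.06,-1.433)
s=snap("side");t=snap("top")
print(world(t,266.9,181,.074))
save(s,"rk.png",(240,150,380,270),4)
E
```

```text
t 10.75 pos [ 0.4912 -0.1307  0.0968] yaw -1.431 tilt [-0.005  0.002] F [ 0.4 -0.1  1.3] w -0.0002 | shift units [ 0.097 -0.122  1.226] turn units 0.010
[ 0.60832527 -0.06136142  0.074     ]
```

View pics/rk.png

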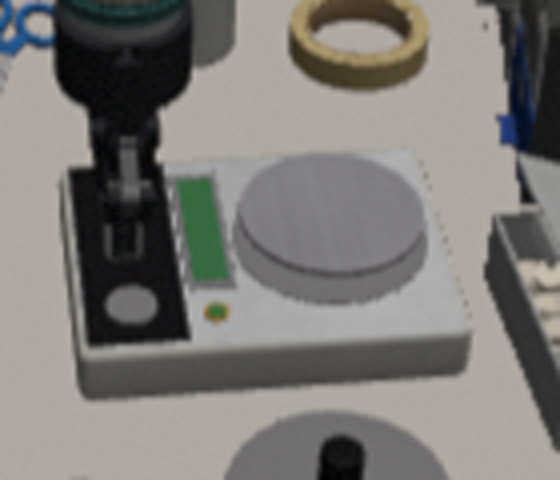

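Call:
apply_moves(commands=[0.1,-0.08,0.2,0,0,0,0,0,0.3,0,0,0,0,0,0.3,0,0,0,0,0,0.25,0,0,0,0,0,0.1,0,0,0,0,0,0,0,0,0])

```text
clock: 11.45
position: [0.4958, -0.1346, 0.0634]
ee_rot: [0.0, 0.754, -0.656, -0.001]
contact_force: [0.3, 0.2, 0.5]
width: -0.0002
```

```bash
python3 - <<'E'
from h import *
plan(.495,-.133,.056,-1.433)
s=snap("side")
p=manip.get_state()["position"]
print("tcp pix",pix(s,p)[0],"key",world(s,240+130/4,150+305/4,.056),"pan",world(s,322.75,202.75,.074))
save(s,"rk2.png",(240,180,320,250),5)
E
```

```text
t 11.45 pos [ 0.4958 -0.1346  0.0634] yaw -1.432 tilt [-0.002  0.001] F [0.3 0.2 0.5] w -0.0002 | shift units [-0.055  0.02   0.247] turn units 0.006
tcp pix [272.42180564 224.78874067] key [ 0.49620628 -0.13132532  0.056     ] pan [ 0.61682973 -0.05745301  0.074     ]
```

View pics/rk2.png

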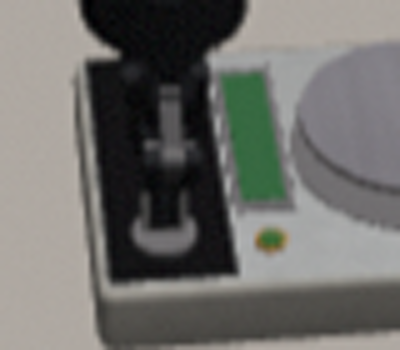

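The fingertips are directly over the round key. I'll creep down until the force builds.

Call:
apply_moves(commands=[-0.03,0,0.1,0,0,0,0,0,0.08,0,0,0,0,0,0.05,0,0,0,0,0,0.02,0,0,0,0,0,0,0,0,0])

```text
clock: 12.0
position: [0.4962, -0.1339, 0.0567]
ee_rot: [0.0, 0.754, -0.656, 0.0]
contact_force: [0.2, 0.9, -0.6]
width: -0.0001
```

Call:
apply_moves(commands=[0,0,0.03,0,0,0,0,0,0.03,0,0,0,0,0,0,0,0,0])

```text
clock: 12.3
position: [0.4964, -0.1339, 0.0553]
ee_rot: [-0.0, 0.754, -0.656, 0.0]
contact_force: [-1.0, -0.5, 5.0]
width: 0.0002
```

Call:
apply_moves(commands=[0,0,0.03,0,0,0,0,0,0.02,0,0,0,0,0,0,0,0,0,0,0,0,0,0,0])

```text
clock: 12.7
position: [0.4964, -0.1339, 0.0543]
ee_rot: [-0.0, 0.754, -0.656, 0.0]
contact_force: [-3.1, 1.0, 7.7]
width: -0.0001
```

Call:
apply_moves(commands=[0,0,0.02,0,0,0,0,0,0,0,0,0,0,0,0,0,0,0,0,0,0,0,0,0,0,0,0,0,0,0,0,0,0,0,0,0])

```text
clock: 13.3
position: [0.4964, -0.134, 0.054]
ee_rot: [-0.0, 0.754, -0.656, 0.001]
contact_force: [-3.3, 0.3, 10.1]
width: 0.0001
```

Call:
apply_moves(commands=[0,0,-0.2,0,0,0,0,0,-0.6,0,0,0,0,0,-0.9,0,0,0,0,0,-0.9,0,0,0,0,0,-0.9,0,0,0,0,0,-0.4,0,0,0,0,0,0,0,0,0], jaw=1)

```text
clock: 14.0
position: [0.4973, -0.1343, 0.1712]
ee_rot: [-0.001, 0.754, -0.656, 0.002]
contact_force: [0.3, 0.3, 0.1]
width: 0.0852
```

```bash
python3 - <<'E'
from h import *
plan(.574,-.412,.17,-.654)
E
```

```text
t 14.00 pos [ 0.4973 -0.1343  0.1712] yaw -1.432 tilt [ 0.003 -0.001] F [0.3 0.3 0.1] w 0.0852 | shift units [ 9.523 -1.252  0.063] turn units -5.187
```

Call:
apply_moves(commands=[0.3,-0.04,0,0,0,0,0.6,-0.08,0,0,0,0,0.8,-0.1,0,0,0,0,0.8,-0.1,0,0,0,0,0.8,-0.1,0,0,0,0,0.8,-0.1,0,0,0,0,0.8,-0.1,0,0,0,0,0.8,-0.1,0,0,0,0,0.8,-0.1,0,0,0,0,0.8,-0.1,0,0,0,0,0.8,-0.1,0,0,0,0,0.8,-0.13,0,0,0,0,0.6,-0.1,0,0,0,0,0,0,0,0,0,-0.74,0,0,0,0,0,-0.74,0,0,0,0,0,-0.74,0,0,0,0,0,-0.74,0,0,0,0,0,-0.74,0,0,0,0,0,-0.74,0,0,0,0,0,-0.74])

```text
clock: 16.0
position: [0.572, -0.4125, 0.1674]
ee_rot: [-0.0, 0.947, -0.32, -0.001]
contact_force: [-0.2, 0.1, -0.2]
width: 0.0855
```

Call:
apply_moves(commands=[0,0,0.5,0,0,0,0,0,0.5,0,0,0,0,0,0.3,0,0,0,0,0,0,0,0,0])

```text
clock: 16.4
position: [0.5714, -0.4111, 0.1275]
ee_rot: [-0.001, 0.947, -0.322, -0.002]
contact_force: [0.3, 0.7, 0.0]
width: 0.0855
```

```bash
python3 - <<'E'
from h import *
plan(.574,-.412,.038,-.654)
t=snap("top");s=snap("side")
im=np.hstack([cv2.resize(s["frame"][260:380,240:360],(400,400)),cv2.resize(t["frame"][150:270,340:460],(400,400))])[:,:,::-1]
cv2.imwrite("pics/bk.png",im)
p=manip.get_state()["position"]
print(pix(s,p),pix(t,p))
E
```

```text
t 16.40 pos [ 0.5714 -0.4111  0.1275] yaw -0.656 tilt [-0.004  0.003] F [0.3 0.7 0. ] w 0.0855 | shift units [ 0.103 -0.03   2.982] turn units -0.012
[[303.39121875 298.94936466]] [[409.76244715 198.14176025]]
```

View pics/bk.png

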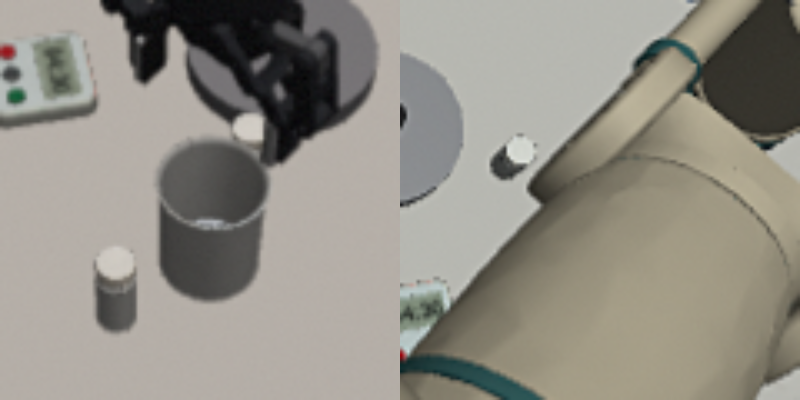

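Side crop: the jaws straddle the beaker (rim centre crop (213,182), finger midpoint about (214,115)), with the vials off to the sides. I'll descend.

Call:
apply_moves(commands=[0.06,-0.03,0.3,0,0,0,0,0,0.4,0,0,0,0,0,0.3,0,0,0,0,0,0.3,0,0,0,0,0,0.2,0,0,0,0,0,0,0,0,0])

```text
clock: 17.1
position: [0.5741, -0.4107, 0.0844]
ee_rot: [-0.0, 0.947, -0.322, -0.001]
contact_force: [-0.1, 0.4, 0.1]
width: 0.0853
```

Call:
apply_moves(commands=[0,0,0.3,0,0,0,0,0,0.3,0,0,0,0,0,0.3,0,0,0,0,0,0.3,0,0,0,0,0,0.2,0,0,0,0,0,0,0,0,0])

```text
clock: 17.7
position: [0.5741, -0.4107, 0.0423]
ee_rot: [-0.0, 0.947, -0.322, -0.001]
contact_force: [-0.0, 0.4, -0.4]
width: 0.0854
```

Call:
apply_moves(commands=[0,0,0,0,0,0,0,0,0,0,0,0,0,0,0,0,0,0,0,0,0,0,0,0,0,0,0,0,0,0], jaw=-1, newtons=20)

```text
clock: 18.2
position: [0.5751, -0.4116, 0.0445]
ee_rot: [0.0, 0.947, -0.322, 0.001]
contact_force: [-0.5, 0.3, 2.9]
width: 0.0664
```

Call:
apply_moves(commands=[0,0,0,0,0,0,0,0,0,0,0,0,0,0,0,0,0,0,0,0,0,0,0,0])

```text
clock: 18.6
position: [0.5751, -0.4116, 0.0444]
ee_rot: [0.0, 0.947, -0.322, 0.001]
contact_force: [0.4, -0.1, 5.4]
width: 0.0662
```

Width 66 mm suggests the pads catch the rim, since open pads stand farther back. I'll reopen, go 14 mm lower and regrip on the body.

Call:
apply_moves(commands=[0,0,0,0,0,0,0,0,0,0,0,0,0,0,0,0,0,0,0,0,0,0,0,0,0,0,0.2,0,0,0,0,0,0.3,0,0,0,0,0,0,0,0,0], jaw=1)

```text
clock: 19.3
position: [0.5737, -0.4104, 0.0267]
ee_rot: [-0.001, 0.947, -0.322, -0.002]
contact_force: [-0.2, -0.2, -0.5]
width: 0.0853
```

Call:
apply_moves(commands=[0,0,0,0,0,0,0,0,0,0,0,0,0,0,0,0,0,0,0,0,0,0,0,0,0,0,0,0,0,0,0,0,0,0,0,0,0,0,0,0,0,0], jaw=-1, newtons=20)

```text
clock: 20.0
position: [0.5758, -0.4123, 0.0301]
ee_rot: [0.001, 0.947, -0.322, 0.002]
contact_force: [1.4, -1.6, 4.9]
width: 0.0633
```

Call:
apply_moves(commands=[0,0,-0.1,0,0,0,0,0,-0.3,0,0,0,0,0,-0.5,0,0,0,0,0,-0.6,0,0,0,0,0,-0.7,0,0,0,0,0,-0.7,0,0,0,0,0,-0.7,0,0,0,0,0,-0.4,0,0,0,0,0,0,0,0,0])

```text
clock: 20.9
position: [0.5757, -0.412, 0.1517]
ee_rot: [0.001, 0.947, -0.322, 0.002]
contact_force: [0.1, 0.8, -0.1]
width: 0.0637
```

```bash
python3 - <<'E'
from h import *
plan(.616,-.060,.15)
s=snap("side");save(s,"bl.png",(200,140,400,370),2.5)
E
```

```text
t 20.90 pos [ 0.5757 -0.412   0.1517] yaw -0.655 tilt [ 0.003 -0.003] F [ 0.1  0.8 -0.1] w 0.0637 | shift units [ -6.081 -10.124   0.025]
```

View pics/bl.png

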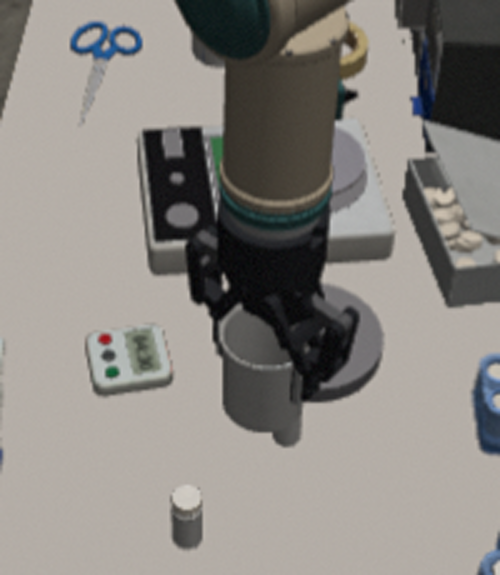

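The beaker is held upright and clear, and both vials are standing. I'll check its offset from the tool axis, then carry it over.

```bash
python3 - <<'E'
from h import *
s=snap("side");p=manip.get_state()["position"]
a=np.linspace(0,2*np.pi,90)
for r,h in((.031,.0),(.0345,.083)):
    q=pix(s,np.c_[p[0]+r*np.cos(a),p[1]+r*np.sin(a),np.full(90,p[2]-.030+h)])
    q=(q-[200,140])*2.5; print(h,q.min(0),q.max(0))
E
```

```text
0.0 [219.965486   375.43482325] [300.46096593 438.79211511]
0.083 [217.28708251 299.43239383] [312.15482785 370.30617562]
```

Call:
apply_moves(commands=[-0.1,-0.17,0,0,0,0,-0.2,-0.34,0,0,0,0,-0.3,-0.51,0,0,0,0,-0.4,-0.66,0,0,0,0,-0.4,-0.66,0,0,0,0,-0.4,-0.66,0,0,0,0,-0.4,-0.66,0,0,0,0,-0.4,-0.66,0,0,0,0,-0.4,-0.66,0,0,0,0,-0.4,-0.66,0,0,0,0,-0.4,-0.66,0,0,0,0,-0.4,-0.66,0,0,0,0,-0.4,-0.66,0,0,0,0,-0.4,-0.66,0,0,0,0,-0.4,-0.66,0,0,0,0,-0.3,-0.5,0,0,0,0,-0.2,-0.4,0,0,0,0,-0.14,-0.26,0,0,0,0,-0.04,-0.1,0,0,0,0,0,0,0,0,0,0])

```text
clock: 23.0
position: [0.6167, -0.0575, 0.1487]
ee_rot: [0.0, 0.947, -0.322, 0.0]
contact_force: [0.7, -0.8, 0.5]
width: 0.0636
```

```bash
python3 - <<'E'
from h import *
plan(.615,-.060,.104)
E
```

```text
t 23.00 pos [ 0.6167 -0.0575  0.1487] yaw -0.655 tilt [-0. -0.] F [ 0.7 -0.8  0.5] w 0.0636 | shift units [0.006 0.098 1.491]
```

Predicted and seen outlines of the beaker agree within about 4 mm, so the beaker is centred in the grip. I'll lower it.

Call:
apply_moves(commands=[0,0.08,0.2,0,0,0,0,0,0.3,0,0,0,0,0,0.3,0,0,0,0,0,0.25,0,0,0,0,0,0.15,0,0,0,0,0,0.08,0,0,0,0,0,0,0,0,0])

```text
clock: 23.7
position: [0.6149, -0.0594, 0.1099]
ee_rot: [0.0, 0.947, -0.322, -0.0]
contact_force: [-0.1, 0.6, -0.9]
width: 0.0638
```

Call:
apply_moves(commands=[0,0,0.05,0,0,0,0,0,0.05,0,0,0,0,0,0.03,0,0,0,0,0,0,0,0,0])

```text
clock: 24.1
position: [0.615, -0.0594, 0.1065]
ee_rot: [0.0, 0.947, -0.322, 0.0]
contact_force: [-0.5, 0.4, -0.4]
width: 0.0636
```

Call:
apply_moves(commands=[0,0,0.04,0,0,0,0,0,0.03,0,0,0,0,0,0,0,0,0])

```text
clock: 24.4
position: [0.6151, -0.0594, 0.1044]
ee_rot: [0.0, 0.947, -0.322, 0.0]
contact_force: [-0.8, 0.4, -1.2]
width: 0.0638
```

Call:
apply_moves(commands=[0,0,0.03,0,0,0,0,0,0,0,0,0])

```text
clock: 24.6
position: [0.6153, -0.0592, 0.1043]
ee_rot: [-0.0, 0.947, -0.322, 0.0]
contact_force: [-0.9, 1.6, 5.7]
width: 0.0633
```

Contact with the pan. I'll release, rise and look.

Call:
apply_moves(commands=[0,0,0,0,0,0,0,0,0,0,0,0,0,0,0,0,0,0,0,0,0,0,0,0,0,0,0,0,0,0], jaw=1)

```text
clock: 25.1
position: [0.615, -0.0595, 0.1033]
ee_rot: [0.0, 0.947, -0.322, -0.0]
contact_force: [0.6, 1.1, 0.0]
width: 0.0853
```

Call:
apply_moves(commands=[0,0,-0.2,0,0,0,0,0,-0.4,0,0,0,0,0,-0.6,0,0,0,0,0,-0.8,0,0,0,0,0,-0.8,0,0,0,0,0,-0.6,0,0,0,0,0,0,0,0,0])

```text
clock: 25.8
position: [0.6171, -0.0598, 0.2097]
ee_rot: [-0.0, 0.947, -0.322, 0.004]
contact_force: [0.5, -0.2, 0.3]
width: 0.0856
```

Call:
apply_moves(commands=[0,0,0,0,0,0.8,0,0,0,0,0,0.8,0,0,0,0,0,0.8,0,0,0,0,0,0.8,0,0,0,0,0,0.8,0,0,0,0,0,0.8,0,0,0,0,0,0.4,0,0,0,0,0,0], jaw=-1)

```text
clock: 26.6
position: [0.6146, -0.0593, 0.2048]
ee_rot: [0.0, 0.754, -0.657, -0.001]
contact_force: [-0.1, -1.2, 0.3]
width: 0.0001
```

```bash
python3 - <<'E'
from h import *
plan(.479,-.025,.21,-1.433)
E
```

```text
t 26.60 pos [ 0.6146 -0.0593  0.2048] yaw -1.435 tilt [-0.001  0.   ] F [-0.1 -1.2  0.3] w 0.0001 | shift units [-1.746  4.324 -0.167] turn units -0.012
```

Call:
apply_moves(commands=[-0.1,0.25,0,0,0,0,-0.2,0.5,0,0,0,0,-0.28,0.7,0,0,0,0,-0.28,0.7,0,0,0,0,-0.28,0.7,0,0,0,0,-0.28,0.7,0,0,0,0,-0.2,0.45,0,0,0,0,-0.1,0.25,0,0,0,0,-0.02,0.05,0,0,0,0,0,0,0,0,0,0])

```text
clock: 27.6
position: [0.4808, -0.0253, 0.2057]
ee_rot: [-0.0, 0.754, -0.657, 0.001]
contact_force: [-0.5, 0.5, -0.6]
width: -0.0002
```

Call:
apply_moves(commands=[0,0,0.4,0,0,0,0,0,0.7,0,0,0,0,0,0.8,0,0,0,0,0,0.8,0,0,0,0,0,0.8,0,0,0,0,0,0.6,0,0,0,0,0,0.3,0,0,0,0,0,0.1,0,0,0,0,0,0,0,0,0])

```text
clock: 28.5
position: [0.4805, -0.0253, 0.0702]
ee_rot: [0.0, 0.753, -0.658, -0.0]
contact_force: [1.0, 0.7, 0.5]
width: 0.0001
```

```bash
python3 - <<'E'
from h import *
plan(.479,-.025,.058,-1.433)
s=snap("side");save(s,"bar.png",(240,120,390,300),3.3)
a=np.linspace(0,2*np.pi,90)
for n,r,z in(("pan",.058,.074),("foot",.031,.074),("rim",.0345,.157)):
    q=(pix(s,np.c_[.616+r*np.cos(a),-.060+r*np.sin(a),np.full(90,z)])-[240,120])*3.3; print(n,q.min(0).round(),q.max(0).round())
print("tcp",(pix(s,manip.get_state()["position"])[0]-[240,120])*3.3)
E
```

```text
t 28.50 pos [ 0.4805 -0.0253  0.0702] yaw -1.435 tilt [-0. -0.] F [1.  0.7 0.5] w 0.0001 | shift units [-0.017  0.048  0.406] turn units -0.014
pan [195. 227.] [349. 327.]
foot [231. 249.] [313. 302.]
rim [231. 159.] [327. 217.]
tcp [ 95.83984448 242.42197506]
```

View pics/bar.png

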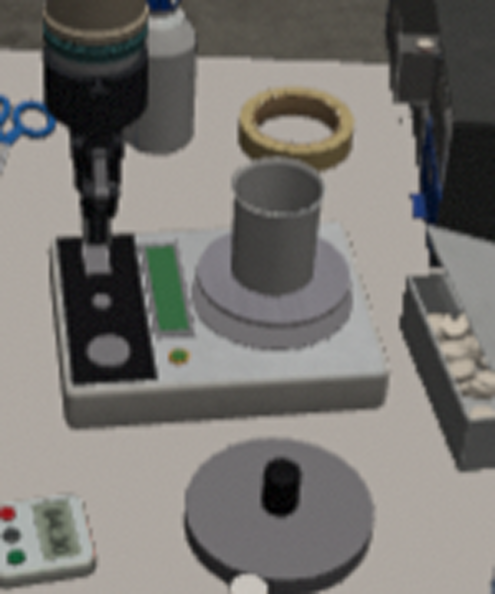

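The pan outline matches the prediction, and the beaker stands upright within about 5 mm of its centre. The cover is flat, and the fingertips are right over the bar key at crop (96,258). Pressing.

Call:
apply_moves(commands=[0,0.03,0.15,0,0,0,0,0,0.15,0,0,0,0,0,0.1,0,0,0,0,0,0.04,0,0,0,0,0,0,0,0,0])

```text
clock: 29.05
position: [0.4792, -0.0253, 0.0572]
ee_rot: [0.0, 0.753, -0.657, -0.0]
contact_force: [0.5, 0.5, -0.4]
width: -0.0001
```

Call:
apply_moves(commands=[0,0,0.03,0,0,0,0,0,0.03,0,0,0,0,0,0,0,0,0])

```text
clock: 29.35
position: [0.4795, -0.0253, 0.0558]
ee_rot: [-0.0, 0.753, -0.657, 0.0]
contact_force: [0.3, 0.1, 2.9]
width: 0.0001
```

Call:
apply_moves(commands=[0,0,0.03,0,0,0,0,0,0.02,0,0,0,0,0,0.02,0,0,0,0,0,0,0,0,0])

```text
clock: 29.75
position: [0.4795, -0.0253, 0.0541]
ee_rot: [-0.0, 0.753, -0.658, 0.0]
contact_force: [-1.2, -0.1, 8.5]
width: -0.0
```

Call:
apply_moves(commands=[0,0,0.02,0,0,0,0,0,0,0,0,0,0,0,0,0,0,0,0,0,0,0,0,0,0,0,0,0,0,0,0,0,0,0,0,0])

```text
clock: 30.35
position: [0.4795, -0.0253, 0.054]
ee_rot: [-0.0, 0.753, -0.657, 0.0]
contact_force: [-2.7, 1.3, 11.8]
width: 0.0002
```

Call:
apply_moves(commands=[0,0,-0.2,0,0,0,0,0,-0.5,0,0,0,0,0,-0.8,0,0,0,0,0,-0.8,0,0,0,0,0,-0.8,0,0,0,0,0,-0.4,0,0,0,0,0,0,0,0,0,0,0,0,0,0,0,0,0,0,0,0,0])

```text
clock: 31.25
position: [0.4784, -0.0251, 0.1566]
ee_rot: [0.001, 0.753, -0.658, -0.001]
contact_force: [-0.3, -0.1, -0.8]
width: -0.0001
```

```bash
python3 - <<'E'
from h import *
plan(.479,-.025,.15)
s=snap("side");a=cv2.imread("pics/bar.png")
b=cv2.resize(s["frame"][120:300,240:390,::-1],None,fx=3.3,fy=3.3,interpolation=cv2.INTER_CUBIC)
d=cv2.absdiff(a,b).max(2)
for n,(x0,y0,x1,y1) in dict(beaker=(220,150,340,310),cover=(180,435,380,590)).items(): print(n,d[y0:y1,x0:x1].mean(),(d[y0:y1,x0:x1]>40).mean())
manip.sign_off()
E
```

```text
t 31.25 pos [ 0.4784 -0.0251  0.1566] yaw -1.435 tilt [-0.002  0.   ] F [-0.3 -0.1 -0.8] w -0.0001 | shift units [-0.001 -0.02   0.221]
beaker 1.6469270833333334 0.0
cover 1.776483870967742 0.0
the job is handed in; nothing more can be done
```

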